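# Get the hairbrush out of its half-covered case and hold it over the dish

### The arm

A 6-joint arm with a two-finger parallel gripper is mounted at the origin on the work surface. World frame = base frame: x ahead of the robot, y to its left, z up, the work surface at z = 0. Lengths are in mm, angles in rad, forces in N, time in s.
With the tool pointing down it reaches from about 275 to 750 mm from the base axis. Payload 10.2 kg.
Tool frame: the origin (TCP) lies on the centre line of the jaws, within the pads' length; the fingertips stand 8 mm ahead of it and the grasp point (between the pads) lies 11 mm behind it; x points along the fingers, y is the direction in which the jaws open and shut, and the axes are right-handed (so a half turn about x gives the same grasp; the last joint's range is limited). The gripper opens to 85 mm and grips with 20 to 120 N. Pads are 22 mm wide; open, the fingers measure 114 mm over their backs; the gripper's body (76 mm by 85 mm) begins 54 mm behind the grasp point. The pads swing forward as they close: fully open they stand 13 mm farther back than shut.
Start: joints at [-0.223, 0.313, 1.498, -0, 1.331, -0.223], TCP at [525.006, -0.014, 239.294] pointing down, gripper open.
Joint ranges: [-2.94, 2.94], [-0.97, 2.17], [0.19, 2.56], [-1.23, 4.37], [0.02, 3.11], [-2.88, 2.88]. Speed limits (rad/s): [2.39, 2.39, 3.01, 3.14, 3.14, 3.14].

### API

Orientations are given as a unit quaternion [w, x, y, z].
In Python, from rig import ctrl, vision, workorder gives the robot as it stands. The module is installed in compiled form; this text tells all that it offers.
- The arm moves only by the shell command python3 -m jog 'ROWS' [OPENING] [FORCE]. ROWS is JSON, a list that holds one entry, the list of rows, each a list of 6 numbers: the shift along the tool's x, y, z in m, then the turn, a rotation vector about the tool's x, y, z in rad. A call has 1 to 12 rows; each row shifts and turns the commanded pose from where the row before left it, along the tool's axes as they then stand; what a row does not reach is not made up. A row lasts 1/8 s, in which the tool goes at most 62.5 mm and 10.7 degrees, less where a joint would pass 70% of its speed; a pose out of reach is approached as far as the arm can. A call is refused whole if a number of a shift passes 0.0625 or a number of a turn 0.188, either way. A call with a gripper value outside its range is refused whole. OPENING is the closure in counts, from 0 (fully open) to 255 (shut), set as the call begins (- or left out, the last holds). The fingers move at their own pace and stop on an object; FORCE is the grip in N (left out, the last holds). Time passes only in rows, so rows that do not move let the fingers close. It gives the time, the measured TCP pose, the force and the opening at its end, in the units of the state.
- ctrl.sense(): the state, without advancing time (a new reading comes with each control period).
- vision.capture(name): name is "scene" or "side" or "wrist"; returns a dict with "image" (420x560x3 uint8, red, green, blue), "mtx" (3x3 intrinsics, pixels), "R" (3x3) and "t" (3): a world point X has camera coordinates R X + t; the wrist camera has in their place "hand_eye" (4x4, takes a point from camera to tool coordinates, whose origin is the TCP and whose axes are the tool frame's). Camera axes: x right, y down, z forward; pixel columns grow to the right and rows downward; lengths in mm; the calibration is good to about 2 mm. A picture is of the moment at which its call begins: read the wrist's pose just before it. There is no depth.
- workorder.finish_job(): hands the job in, once; it reports no verdict.
The state is a dict: "time_s": time; "joints": joint angles; "dq": joint speeds; "tau": joint torques, N m; "eef_pos": TCP position; "ee_rot": TCP orientation; "force": force on the tool from outside, world axes, zero at the start; "wrist_torque": the same for the moment, N m; "grip_width": opening from 0.0 (shut) to 1.0 (fully open).
Only numpy, scipy, OpenCV 4.12 (cv2) and the standard library are available. Lean on these libraries where they do the work, as an engineer would, in place of code of your own. Each camera call takes 0.05 s, during which the arm holds its last target.

### The job

First slide the round steel dish along the counter, without lifting it, until it lies wholly on the square cork inlay. Then take the hairbrush by its handle out of the half-covered case, tilting it handle end up to draw it at a slant through the opening, which is shorter than the brush. Finish while still holding it steady over the dish to shed its loose hairs, bristled head straight above the dish and about a hand's breadth clear of it, handle sloping up at 30 degrees or more, and leave everything else on the counter where it is.

Things in the scene. Friction and masses are not known exactly. Their poses are not given: they have to be found in the camera images.
- dish: Loose round steel dish, open at the top, 120 mm across, 28 mm high, wall 3 mm, floor 4 mm, about 0.3 kg, standing on the counter; its origin is the centre of its underside.
- pad: Square cork inlay, 170 x 170 mm, flush with the counter top (nothing to bump over); its origin is its centre, its x and y axes run along its sides.
- case: Fixed white case, metal floor; origin centre of underside, x along it. Inside 262 (x) x 130 (y) mm, walls 4 mm; floor at height 4 mm, walls to 50 mm, covers on them to 53 mm. Clear cover (its free edge is a white strip) over the -x end, x = -131 to -46 mm; white lip at the +x end, x = 116 to 131 mm. The opening between is 162 mm long, 130 mm wide.
- brush_center (a point): Centre of the loose wooden hairbrush (80 g, 220 mm long), 8 mm above its flat underside; x points from head to handle end, z up. Handle: straight bar 22 mm wide, 16 mm thick, x = -25 to 110 mm. Head: x = -110 to -25 mm, 42 mm wide, 19 mm thick with its stiff bristles, which point up. Starts flat on the case's floor, head under the clear cover, handle in the opening, x about along the case's x.
- brush_head (a point): Middle of the brush's head, on the brush's x axis, 67.5 mm from brush_center.
- brush_head_end (a point): Outer end of the brush's head, on its x axis, 110 mm from brush_center.
- brush_handle_end (a point): End of the brush's handle, on its x axis, 110 mm from brush_center.
- roller_a: Bystander: white hair roller standing on end, 38 mm across, 62 mm high; origin at the centre of its underside.
- roller_b: Bystander: white hair roller standing on end, 44 mm across, 62 mm high; origin at the centre of its underside.
- jar: Bystander: white jar with a metal lid, 64 mm across, 55 mm high; origin at the centre of its underside.
- bottle: Bystander: amber bottle, 56 mm across, 170 mm high; origin at the centre of its underside.
- comb: Bystander: flat white tail comb, about 200 mm long, 5 mm thick; origin near its middle, on its underside.
- small_mirror: Bystander: round wooden hand mirror lying flat, 110 mm across, 10 mm thick, handle 165 mm out along its x; origin at the centre of the disc's underside.
Things that resemble listed ones, but are neither listed nor needed, are in the scene too. What is meant by the dish is not black or red, and is the larger of those in its own colour.

How it is judged (in metres and radians):
On the way, in this order (a step that is already met when the one before it is completed fails the run):
1. the dish lies at rest wholly on the cork square (x of dish in the frame of pad between -0.028 and 0.028 m and y of dish in the frame of pad between -0.028 and 0.028 m and linear speed of dish below 0.02 m/s), for 0.2 s.
2. the brush slants through the opening: handle end above the case, head end still inside it (height (world z) of brush_handle_end above 0.065 m and height (world z) of brush_head_end below 0.05 m and x of brush_head_end in the frame of case between -0.131 and 0.116 m and y of brush_head_end in the frame of case between -0.065 and 0.065 m), for 0.1 s.
At the end, for the whole second after the job is handed in: Dish at rest wholly on the cork square (within 28 mm of its centre along each side). Brush held still in the fingers, off the dish, mid-head within 50 mm sideways of the dish's centre, head end 55 to 250 mm above the counter, sloping over 21 degrees, handle up (all of step 1 and horizontal distance between brush_head and dish below 0.05 m and height (world z) of brush_head_end between 0.055 and 0.25 m and angle between brush_center's own x axis and vertical below 1.2 rad and contact force between brush and the fingers above 0.5 N and contact force between brush and dish below 0.1 N and linear speed of brush below 0.05 m/s); the arm keeps its last pose, push and grip.
It fails at once if the dish is lifted or tipped (height (world z) of dish above 0.012 m or angle between dish's own z axis and vertical above 0.2 rad).
It fails at once if a bystander is moved more than 25 mm (distance of any of roller_a, roller_b, jar, bottle, comb, small_mirror from where it was at the start of the episode above 0.025 m).
It also fails if it takes over 61 s, if anything falls off the work surface, if the arm or the gripper's body presses on something with over 40 N, if the wrist force passes 120 N, or if a joint passes its speed limit or range.

## Working session

There is one attempt and no reset: what is moved stays moved. The work goes in short steps, Python scripts to look and compute and a shell command to move; the robot and the scene stay as the last step left them, time stands still between calls to the robot, and variables do not carry over. Pictures are saved under pics/ and viewed, and the job is handed in when it is done.

```bash
mkdir -p pics
cat > h.py <<'E'
import numpy as np,cv2
from rig import ctrl,vision,workorder
from scipy.spatial.transform import Rotation as Ro
def rot(q): return Ro.from_quat([q[1],q[2],q[3],q[0]]).as_matrix()
def cap(name,fn=None):
    s=ctrl.sense(); d=vision.capture(name)
    if name=='wrist':
        T=np.eye(4);T[:3,:3]=rot(s['ee_rot']);T[:3,3]=s['eef_pos']
        M=np.linalg.inv(T@np.array(d['hand_eye'])); d['R']=M[:3,:3];d['t']=M[:3,3]
    for k in('R','t','mtx'): d[k]=np.array(d[k])
    if fn: cv2.imwrite('pics/'+fn,cv2.cvtColor(d['image'],cv2.COLOR_RGB2BGR)); np.savez('pics/'+fn[:-4],**{k:d[k] for k in('R','t','mtx','image')})
    return d
def ray(d,u,v,z):
    c=-d['R'].T@d['t']; r=d['R'].T@np.linalg.inv(d['mtx'])@np.array([u,v,1.])
    return c+r*(z-c[2])/r[2]
def proj(d,X):
    p=d['mtx']@(d['R']@np.array(X,float)+d['t']); return p[:2]/p[2]
E
python3 - <<'E'
from h import *
for n in('scene','side','wrist'):
    d=cap(n,n+'0.png'); print(n,(-d['R'].T@d['t']).round(),d['mtx'].round(1).tolist())
s=ctrl.sense();print(s)
E
```

```text
scene [1179.  389.  899.] [[436.8, 0.0, 279.2], [0.0, 436.8, 214.5], [0.0, 0.0, 1.0]]
side [ 312. -882.  875.] [[394.2, 0.0, 279.2], [0.0, 394.2, 210.9], [0.0, 0.0, 1.0]]
wrist [526.  79. 374.] [[363.4, 0.0, 282.5], [0.0, 363.4, 207.1], [0.0, 0.0, 1.0]]
{'time_s': 0.15, 'joints': array([-2.23418265e-01,  3.13326609e-01,  1.49820005e+00,  9.32126637e-06,
        1.33103947e+00, -2.23425281e-01]), 'dq': array([ 0.00061014, -0.00144635, -0.00231246,  0.00027507,  0.00155219,
       -0.00024005]), 'tau': array([ 1.79854873e-03, -4.12368500e+01, -2.59796566e+01, -1.57318855e-04,
        3.17765021e-03, -3.62555340e-05]), 'eef_pos': array([5.24827426e+02, 1.97521745e-02, 2.38887454e+02]), 'ee_rot': array([ 0.49970819,  0.49981805,  0.50029409, -0.50017943]), 'force': array([ 0.88122819,  0.54258135, -0.61989101]), 'wrist_torque': array([-0.01502423,  0.00257125, -0.07217107]), 'grip_width': 1.0035661308965016}
```

View pics/scene0.png

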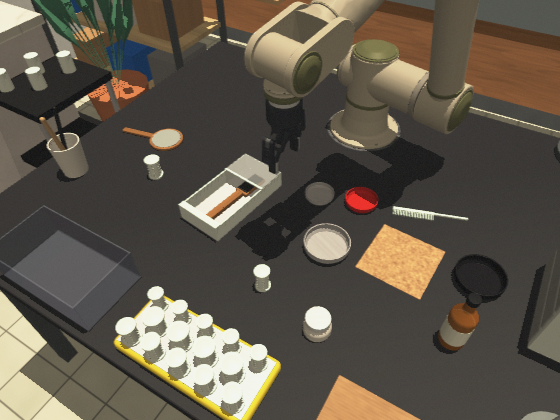

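View pics/side0.png

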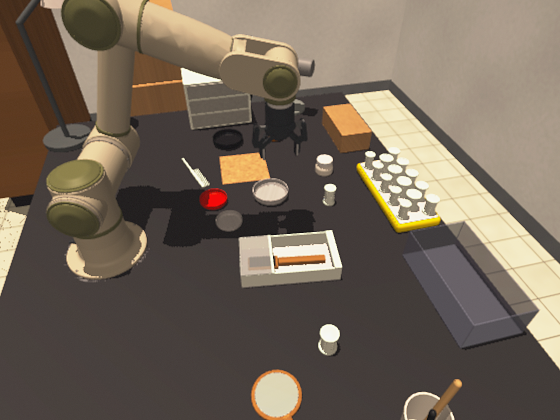

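View pics/wrist0.png

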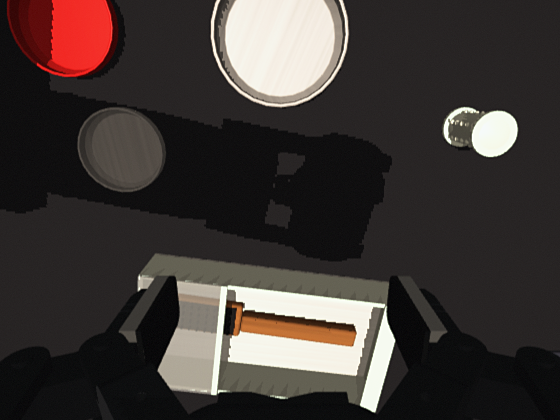

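Four dishes could be taken for the target, by scene pixel: the large steel one (327,243), the small steel one in shadow (319,193), the red one (361,200) and the black one (480,277). I choose the large steel one at (327,243). Next I measure and crop it.

```bash
cat > m0.py <<'E'
from h import *
d=dict(np.load('pics/scene0.npz')); e=dict(np.load('pics/side0.npz'))
s=ctrl.sense(); print('R tool cols\n',rot(s['ee_rot']).round(3))
# pad
for n,D in(('scene',d),('side',e)):
    im=D['image']; hsv=cv2.cvtColor(im,cv2.COLOR_RGB2HSV)
    m=cv2.inRange(hsv,(8,70,120),(25,220,255))
    cs,_=cv2.findContours(m,cv2.RETR_EXTERNAL,cv2.CHAIN_APPROX_NONE)
    for c in cs:
        if cv2.contourArea(c)<300: continue
        P=np.array([ray(D,u,v,0)[:2] for u,v in c[:,0]],np.float32)
        r=cv2.minAreaRect(P); print(n,'orange',c[:,0].mean(0).round(),np.round(r[0]),np.round(r[1]),round(r[2],1))
    g=cv2.cvtColor(im,cv2.COLOR_RGB2GRAY)
    m=((hsv[...,1]<70)&(g>75)).astype(np.uint8)*255
    cs,_=cv2.findContours(m,cv2.RETR_EXTERNAL,cv2.CHAIN_APPROX_NONE)
    for c in cs:
        a=cv2.contourArea(c)
        if a<60 or a>9000: continue
        P=np.array([ray(D,u,v,28)[:2] for u,v in c[:,0]],np.float32)
        (cx,cy),r=cv2.minEnclosingCircle(P)
        if abs(cx-450)<500 and abs(cy)<500: print(n,'white',c[:,0].mean(0).round(),'z28:',round(cx),round(cy),'r',round(r,1),'rect',np.round(cv2.minAreaRect(P)[1]))
im=d['image'][200:300,280:460];cv2.imwrite('pics/crop1.png',cv2.cvtColor(cv2.resize(im,None,fx=4,fy=4,interpolation=cv2.INTER_CUBIC),cv2.COLOR_RGB2BGR))
im=d['image'][145:245,170:290];cv2.imwrite('pics/crop2.png',cv2.cvtColor(cv2.resize(im,None,fx=5,fy=5,interpolation=cv2.INTER_CUBIC),cv2.COLOR_RGB2BGR))
im=e['image'][220:295,230:350];cv2.imwrite('pics/crop3.png',cv2.cvtColor(cv2.resize(im,None,fx=6,fy=6,interpolation=cv2.INTER_CUBIC),cv2.COLOR_RGB2BGR))
E
python3 m0.py
```

```text
R tool cols
 [[-0.001  1.     0.   ]
 [ 0.     0.    -1.   ]
 [-1.    -0.001 -0.   ]]
scene orange [364. 407.] [821. 361.] [ 87. 202.] 30.6
scene orange [168. 378.] [993.  -8.] [320.  26.] 87.8
scene orange [401. 261.] [459. 301.] [172. 171.] 86.5
scene orange [153. 135.] [ 400. -593.] [108. 214.] 27.6
scene orange [125.  88.] [ 233. -903.] [174. 103.] 89.5
scene orange [504.  72.] [-565.  357.] [675. 360.] 6.0
scene orange [397.  49.] [-565. -126.] [692. 328.] 15.4
scene orange [291.  24.] [-498. -534.] [727. 747.] 28.8
scene white [454. 332.] z28: 603 474 r 38.9 rect [63. 62.]
scene white [317. 324.] z28: 740 208 r 43.7 rect [86. 61.]
scene white [262. 278.] z28: 701 37 r 40.8 rect [80. 41.]
scene white [ 71. 276.] z28: 926 -381 r 181.9 rect [336. 193.]
scene white [327. 242.] z28: 525 125 r 65.9 rect [129. 121.]
scene white [429. 214.] z28: 300 318 r 99.6 rect [ 35. 199.]
scene white [319. 193.] z28: 378 25 r 45.5 rect [88. 76.]
scene white [153. 166.] z28: 525 -458 r 61.6 rect [123.  49.]
scene white [234. 194.] z28: 498 -184 r 175.1 rect [182. 329.]
scene white [363. 131.] z28: 
[... 188 characters left out ...]
7. 110.] 76.4
side orange [ 83. 265.] [-72. -41.] [ 60. 189.] 35.8
side orange [243. 168.] [460. 304.] [178. 175.] 86.3
side orange [347. 119.] [959. 550.] [139. 262.] 0.0
side orange [ 90. 152.] [-81. 902.] [1438.  262.] 86.8
side orange [200.  35.] [ 356. 1875.] [ 584. 2022.] 30.3
side white [328. 339.] z28: 534 -448 r 41.2 rect [82. 48.]
side white [288. 259.] z28: 510 -179 r 165.3 rect [186. 283.]
side white [228. 220.] z28: 365 7 r 47.4 rect [89. 82.]
side white [329. 194.] z28: 704 53 r 58.4 rect [116.  42.]
side white [270. 191.] z28: 522 115 r 70.6 rect [136. 122.]
side white [195. 173.] z28: 279 284 r 102.0 rect [ 34. 204.]
side white [324. 165.] z28: 744 210 r 68.8 rect [137.  62.]
```

View pics/crop1.png

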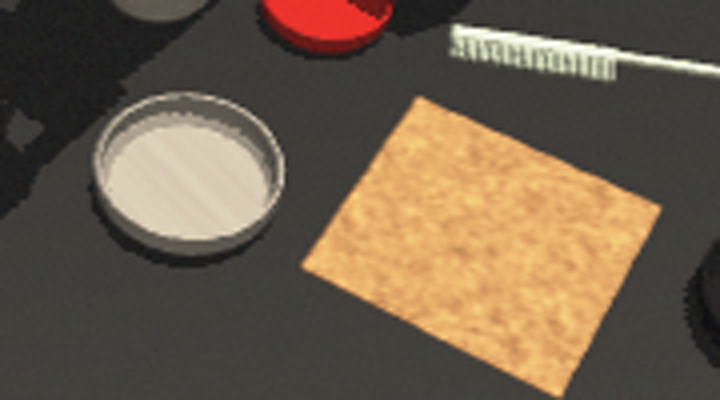

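View pics/crop2.png

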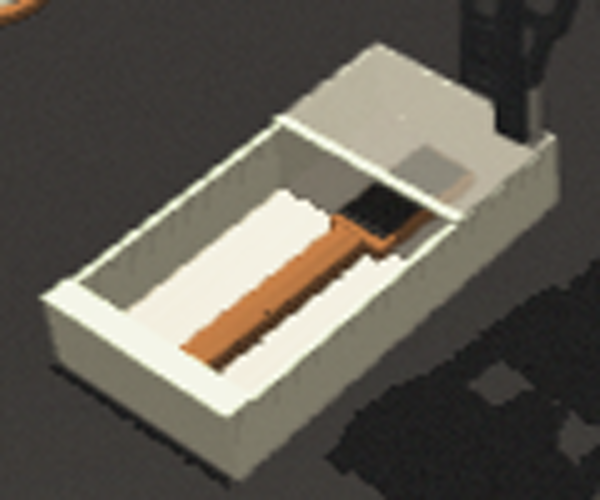

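View pics/crop3.png

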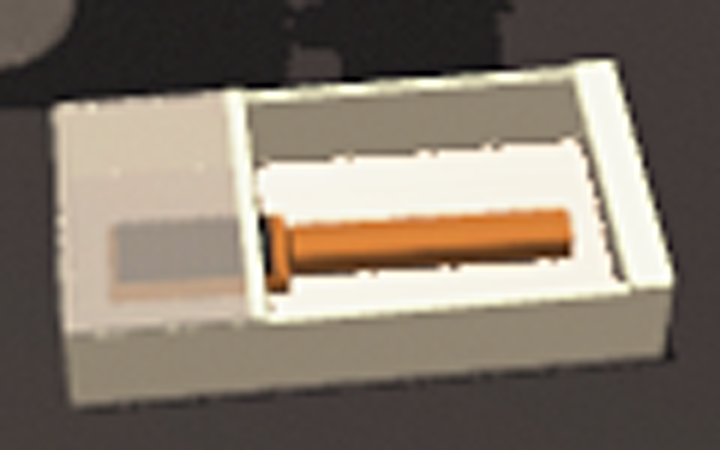

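The crops show the target as a silver dish with a light floor, centred near (327,243), and the cork at (401,261). The brush handle lies in the opening and its end is at about scene (210,272) and side (325,258). Next: a circle fit for the dish, then the case corners and brush ends.

```bash
cat > m1.py <<'E'
from h import *
from scipy.optimize import least_squares
d=dict(np.load('pics/scene0.npz')); e=dict(np.load('pics/side0.npz')); w=dict(np.load('pics/wrist0.npz'))
def dish(D,px,zr=28,thr=75):
    im=D['image'];hsv=cv2.cvtColor(im,cv2.COLOR_RGB2HSV);g=cv2.cvtColor(im,cv2.COLOR_RGB2GRAY)
    m=((hsv[...,1]<70)&(g>thr)).astype(np.uint8)*255
    cs,_=cv2.findContours(m,cv2.RETR_EXTERNAL,cv2.CHAIN_APPROX_NONE)
    c=max([c for c in cs if cv2.pointPolygonTest(c,px,False)>0],key=cv2.contourArea)
    c=c[(c[:,0,1]>1)&(c[:,0,1]<418)]
    P=np.array([ray(D,u,v,zr)[:2] for u,v in c[:,0]])
    cam=(-D['R'].T@D['t'])[:2]; m0=P.mean(0); a=(cam-m0)/np.linalg.norm(cam-m0)
    Q=P[(P-m0)@a<10]
    f=least_squares(lambda x:np.hypot(*(Q-x[:2]).T)-x[2],[*m0,60],loss='soft_l1')
    return f.x.round(1)
print('dish',dish(d,(327,243)),dish(e,(270,191)))
try: print(dish(w,(280,50)))
except Exception as x: print(x)
for n,D,pts in(('scene',d,[(178.4,204.4),(216.4,228),(281,173),(245.6,153.6)]),('side',e,[(238.7,237.2),(332,230.3),(342,267.5),(240.8,275.8)])):
    P=np.array([ray(D,*p,53)[:2] for p in pts]);print(n,P.round().tolist(),'c',P.mean(0).round(1),[round(float(np.linalg.norm(P[i]-P[i-1]))) for i in range(4)])
from itertools import product
print('hend scene',[ray(d,170+x/5,145+y/5,20)[:2].round().tolist() for x,y in((182,350),(215,367),(340,230),(372,240))])
print('hend side',[ray(e,230+x/6,220+y/6,20)[:2].round().tolist() for x,y in((570,210),(572,240),(290,228),(290,258))])
def wr(m,lo,hi):pass
hsv=cv2.cvtColor(w['image'],cv2.COLOR_RGB2HSV);m=cv2.inRange(hsv,(5,120,90),(20,255,255));
cs,_=cv2.findContours(m,cv2.RETR_EXTERNAL,cv2.CHAIN_APPROX_NONE)
for c in cs:
    if cv2.contourArea(c)>300:
        P=np.array([ray(w,u,v,20)[:2] for u,v in c[:,0]],np.float32);print('wr brush',c[:,0].mean(0),cv2.boxPoints(cv2.minAreaRect(P)).round().tolist())
# mirror & others
for nm,z,p in(('rollerA top?',62,(262,268)),('jar',55,(318,317)),('bottle base',0,(450,345)),('blackdish',28,(480,273)),('red',20,(361,197)),('small',20,(319,191))): print(nm,ray(d,*p,z).round())
E
python3 m1.py
```

```text
dish [521.3 121.7  60.1] [521.1 121.2  61. ]
[523.2 122.1  56.8]
scene [[629.0, -271.0], [645.0, -132.0], [383.0, -95.0], [362.0, -232.0]] c [ 504.8 -182.5] [269, 139, 264, 138]
side [[381.0, -97.0], [650.0, -135.0], [630.0, -272.0], [364.0, -236.0]] c [ 505.8 -184.9] [139, 271, 139, 268]
hend scene [[600.0, -204.0], [601.0, -181.0], [480.0, -182.0], [477.0, -162.0]]
hend side [[611.0, -193.0], [606.0, -211.0], [479.0, -173.0], [475.0, -190.0]]
wr brush [286.96345515 328.089701  ] [[465.0, -192.0], [609.0, -208.0], [613.0, -167.0], [469.0, -151.0]]
rollerA top? [696.  39.  62.]
jar [740. 209.  55.]
bottle base [626. 476.   0.]
blackdish [426. 482.  28.]
red [326. 132.  20.]
small [364.  19.  20.]
```

Dish at (521,122), pad at (459.5,302) with its sides turned about -3.6°. Both cameras agree, and the sizes come out right. I'll push from inside with shut fingers against the far wall, which is the stable way to do it.

```bash
python3 -m jog '[[[0.02,0,-0.0305,0,0,0],[0.03,0,-0.0305,0,0,0],[0.03,-0.002,-0.0305,0,0,0],[0.03,-0.002,-0.0305,0,0,0],[0,0,0,-0.165,0,0],[0,0,0,-0.165,0,0],[0,0,0,0,0,0],[0,0,0,0,0,0]]]' 255 40
python3 - <<'E'
from h import *
cap('wrist','w1.png');cap('scene','s1.png');s=ctrl.sense();print(s['eef_pos'],rot(s['ee_rot']).round(3),s['grip_width'],s['force'])
E
```

```text
time_s: 1.15
eef_pos: [521.0, 121.9, 129.3]
ee_rot: [0.575, 0.412, 0.575, -0.412]
force: [-0.2, 0.1, 0.1]
grip_width: -0.001
[521.00965328 121.91363496 129.30840831] [[ 0.     0.947  0.322]
 [ 0.     0.322 -0.947]
 [-1.     0.    -0.   ]] 0.0019122186972332913 [-0.03045871  0.38604745  0.38835055]
```

View pics/w1.png

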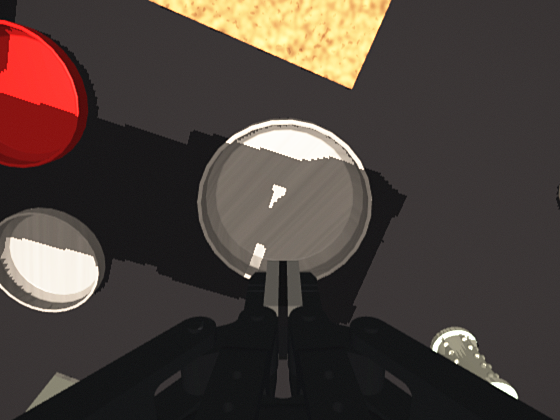

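The dish rim spans about columns 198–372 in this view, with the shut fingers over its near part at (283,265). That is perspective from the fingers' height. I descend inside; tip clearance is about 7 mm.

```bash
python3 -m jog '[[[0.025,0,0,0,0,0],[0.025,0,0,0,0,0],[0.025,0,0,0,0,0],[0.02,0,0,0,0,0],[0.015,0,0,0,0,0],[0,0,0,0,0,0]]]'
python3 - <<'E'
from h import *
d=cap('scene','s2.png');im=d['image'][190:310,260:460];cv2.imwrite('pics/s2c.png',cv2.cvtColor(cv2.resize(im,None,fx=4,fy=4,interpolation=cv2.INTER_CUBIC),cv2.COLOR_RGB2BGR))
E
```

```text
time_s: 2.0
eef_pos: [520.6, 121.9, 18.6]
ee_rot: [0.575, 0.411, 0.576, -0.412]
force: [0.2, 0.7, -0.5]
grip_width: 0.003
```

View pics/s2c.png

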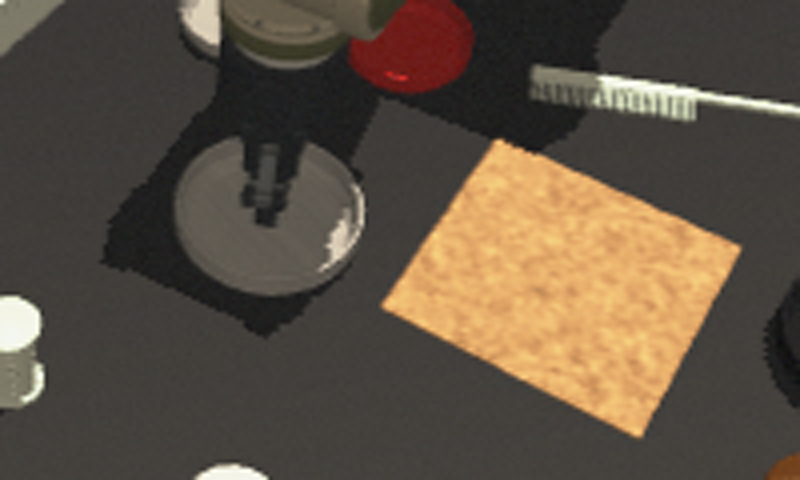

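The fingertips stand in the dish at crop (265,210), clear of the walls. Now pushing slowly.

```bash
python3 -m jog '[[[0,0,-0.016,0,0,0],[0,0,-0.014,0,0,0],[0,0,-0.008,0,0,0],[0,0,-0.008,0,0,0],[0,0,-0.010,0,0,0],[0,0,-0.012,0,0,0],[0,0,-0.014,0,0,0],[0,0,-0.014,0,0,0],[0,0,-0.014,0,0,0],[0,0,-0.014,0,0,0],[0,0,-0.014,0,0,0],[0,0,-0.014,0,0,0]]]'
python3 -m jog '[[[0,0,-0.014,0,0,0],[0,0,-0.014,0,0,0],[0,0,-0.014,0,0,0],[0,0,-0.014,0,0,0],[0,0,-0.010,0,0,0],[0,0,-0.006,0,0,0],[0,0,-0.004,0,0,0],[0,0,0,0,0,0]]]'
python3 - <<'E'
from h import *
d=cap('scene','s3.png');im=d['image'][190:310,260:460];cv2.imwrite('pics/s3c.png',cv2.cvtColor(cv2.resize(im,None,fx=4,fy=4,interpolation=cv2.INTER_CUBIC),cv2.COLOR_RGB2BGR))
E
```

```text
time_s: 3.55
eef_pos: [471.4, 266.7, 19.3]
ee_rot: [0.575, 0.411, 0.575, -0.411]
force: [-0.0, -2.2, 2.3]
grip_width: 0.001
time_s: 4.55
eef_pos: [446.9, 337.9, 19.1]
ee_rot: [0.575, 0.411, 0.576, -0.411]
force: [0.0, -0.0, -0.2]
grip_width: -0.0
```

View pics/s3c.png

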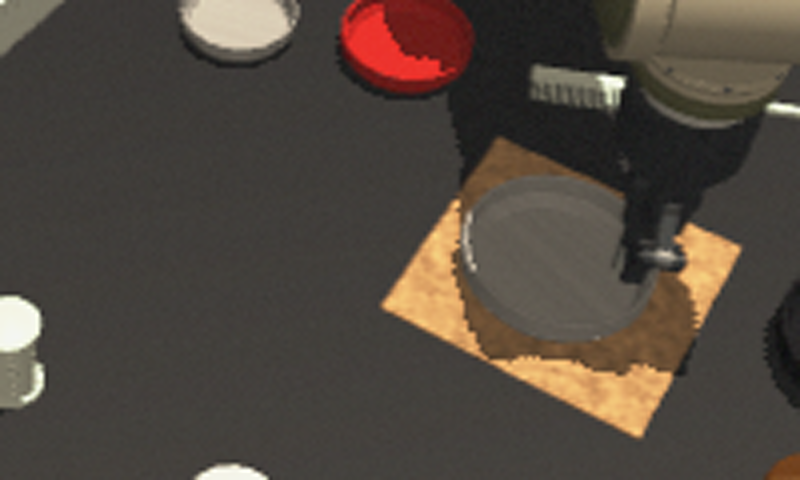

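Run:
```python
from h import *
d=dict(np.load('pics/s3.npz'))
# rim extremes: left,top,bottom in crop
for x,y in((462,250),(545,177),(575,342),(560,258)): print(ray(d,260+x/4,190+y/4,28).round(1))
```

```text
[494.3 243.6  28. ]
[412.5 266.9  28. ]
[524.6 327.9  28. ]
[469.6 298.2  28. ]
```

The dish is at about (465,297) against the pad centre (459.5,302), so it is well within 28 mm. I back off, rise and confirm with a clear view.

```bash
python3 -m jog '[[[0,0,0.01,0,0,0],[0,0,0.015,0,0,0],[-0.01,0,0.01,0,0,0],[-0.04,0,0,0,0,0],[-0.06,0,0,0,0,0],[-0.06,0,0,0,0,0],[-0.03,0,0.05,0,0,0],[0,0,0.06,0.165,0,0],[0,0,0.06,0.165,0,0],[0,0,0.06,0,0,0],[0,0,0.06,0,0,0],[0,0,0.05,0,0,0]]]' 60
cat > m2.py <<'E'
from h import *
import m1
E
python3 - <<'E'
from h import *
import contextlib,io
with contextlib.redirect_stdout(io.StringIO()): from m1 import dish
for n in('scene','side'):
    d=cap(n,n+'4.png')
    im=d['image']
    g=cv2.cvtColor(im,cv2.COLOR_RGB2GRAY)
    px=tuple(float(x) for x in proj(d,(463,298,5)))
    try: print(n,px,dish(d,px))
    except Exception as x: print(n,px,x)
cap('wrist','w4.png'); s=ctrl.sense();print(s['eef_pos'],rot(s['ee_rot']).round(2).tolist(),s['joints'].round(2),s['grip_width'])
E
```

```text
time_s: 6.1
eef_pos: [503.4, -31.4, 220.1]
ee_rot: [0.5, 0.501, 0.499, -0.5]
force: [0.8, 0.3, 0.5]
grip_width: 0.758
scene (399.1253420156785, 258.1622198489503) [462.3 294.6  58.4]
side (244.33148034193337, 166.75873896518678) [457.9 308.   47.3]
[503.68505936 -30.96144749 219.83017387] [[0.0, 1.0, -0.0], [-0.0, -0.0, -1.0], [-1.0, 0.0, 0.0]] [-0.29  0.28  1.59  0.    1.27 -0.29] 0.7667333271621459
```

View pics/scene4.png

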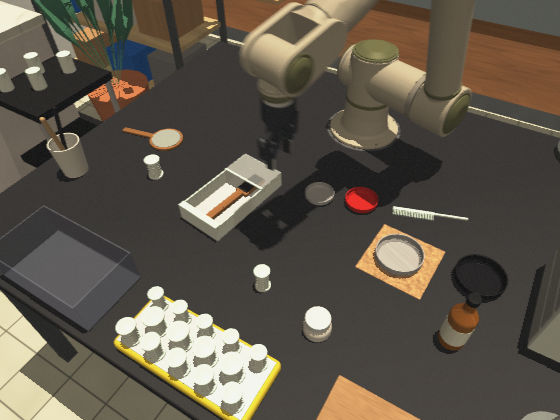

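View pics/w4.png

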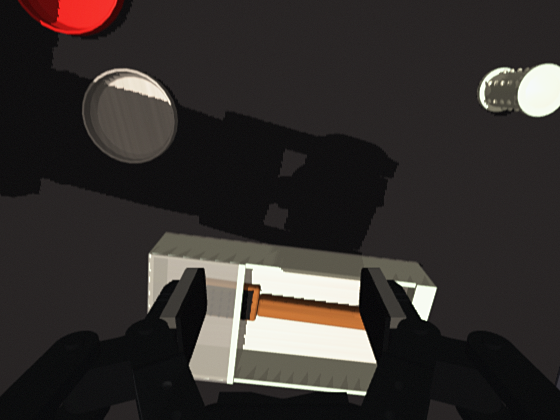

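The dish sits inside the cork square at about (462,295). Next I bring the gripper above the handle, turn it so the jaws straddle it, and look down.

```bash
python3 -m jog '[[[0,0.013,0.04,0,0,0],[0,0.013,0.04,0,0,0],[0,0.013,0.04,0,0,0],[0,0.013,0.04,0,0,0],[0,0,0,0.171,0,0],[0,0,0,0.171,0,0],[0,0,0,0.171,0,0],[0,0,0,0.171,0,0],[0,0,0,0.171,0,0],[0,0,0,0.171,0,0],[0,0,0,0.171,0,0],[0,0,0,0.171,0,0]]]' 100 60
python3 -m jog '[[[0,0,0,0.171,0,0],[0,0,0,0.171,0,0],[0,0,0,0,0,0],[0,0,0,0,0,0]]]'
python3 - <<'E'
from h import *
for n in('scene','side','wrist'): d=cap(n,n+'5.png')
s=ctrl.sense();print(s['eef_pos'],rot(s['ee_rot']).round(3).tolist(),s['joints'].round(2),s['grip_width'])
hsv=cv2.cvtColor(d['image'],cv2.COLOR_RGB2HSV);m=cv2.inRange(hsv,(5,120,60),(20,255,255))
cs,_=cv2.findContours(m,cv2.RETR_EXTERNAL,cv2.CHAIN_APPROX_NONE)
for c in cs:
    if cv2.contourArea(c)>300:
        P=np.array([ray(d,u,v,20)[:2] for u,v in c[:,0]],np.float32);print(c[:,0].mean(0).round(),cv2.boxPoints(cv2.minAreaRect(P)).round(1).tolist())
E
```

```text
time_s: 7.75
eef_pos: [556.1, -187.6, 219.8]
ee_rot: [0.07, 0.704, 0.07, -0.704]
force: [0.6, 0.2, 0.5]
grip_width: 0.607
time_s: 8.25
eef_pos: [556.0, -188.2, 219.5]
ee_rot: [-0.048, 0.706, -0.048, -0.705]
force: [0.3, 0.1, 0.2]
grip_width: 0.609
[ 556.00234173 -188.47327082  219.37117237] [[0.0, -0.137, -0.991], [0.0, -0.991, 0.137], [-1.0, -0.0, -0.0]] [-0.53  0.46  1.33  0.    1.35  1.18] 0.6069270691225082
[283. 211.] [[441.20001220703125, -193.0], [608.0, -218.8000030517578], [614.0, -179.5], [447.29998779296875, -153.8000030517578]]
```

View pics/wrist5.png

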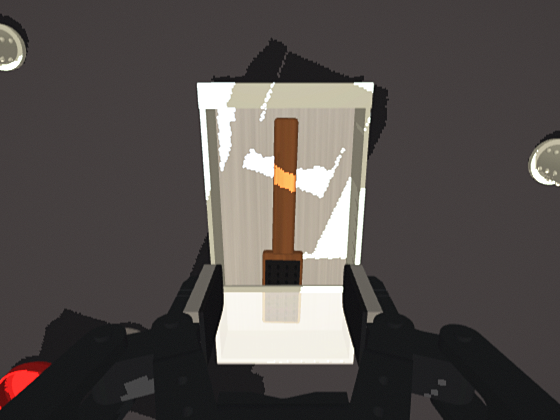

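The handle runs from (286,118) at its end to (283,250) at the head, along the case. Casting rays from those pixels.

Run:
```python
from h import *
d=dict(np.load('pics/wrist5.npz'))
m=lambda u,v,z:ray(d,u,v,z)[:2]
he=m(286.5,118,20);hb=m(283.5,250,20);print('end',he,'base',hb,np.linalg.norm(he-hb))
print('w',np.linalg.norm(m(275,120,20)-m(298,120,20)))
u=(he-hb)/np.linalg.norm(he-hb);print('ang',np.degrees(np.arctan2(u[1],u[0])))
bc=he-110*u;print('centre',bc,'g60',bc+60*u)
C=[m(198,83,53),m(373,83,53)];print('case +x corners',C)
E=[m(219,287,53),m(355,287,53)];print('cover edge',E, 'dist edge->end',np.linalg.norm((np.mean(C,0)-np.mean(E,0))))
x=np.mean(C,0)-np.mean(E,0);x/=np.linalg.norm(x);print('case ang',np.degrees(np.arctan2(x[1],x[0])),'brush centre case x',(bc-np.mean(C,0))@x+135,'y',(bc-np.mean(C,0))@[-x[1],x[0]])
R=rot(np.array(ctrl.sense()['ee_rot']));t=bc+60*u-ctrl.sense()['eef_pos'][:2];print('tool shift',R.T@np.array([*t,14-ctrl.sense()['eef_pos'][2]]))
```

```text
end [ 610.70796634 -200.28956145] base [ 482.76704665 -180.13217903] 129.51910668308514
w 20.64030772150084
ang -8.953481034661971
centre [ 502.04831352 -183.16998641] g60 [ 561.31721506 -192.50793643]
case +x corners [array([ 649.22330246, -135.04656628]), array([ 630.56331468, -271.05759743])]
cover edge [array([ 468.4702928 , -116.88230484]), array([ 451.07268199, -243.5778213 ])] dist edge->end 181.56187651743747
case ang -7.221083363030317 brush centre case x -4.250825056244679 y 2.3975196934859007
tool shift [205.37134015   3.27804028  -5.80619852]
```

Sizes match: cover edge to case end is 181.5 mm (nominal 181) and the handle is 22 mm wide. I descend in stages.

```bash
python3 -m jog '[[[0.03,0.003,-0.006,0,0,0],[0.04,0,0,0,0,0],[0.04,0,0,0,0,0],[0.03,0,0,0,0,0],[0.02,0,0,0,0,0],[0.02,0,0,0,0,0],[0.015,0,0,0,0,0],[0.01,0,0,0,0,0],[0,0,0,0,0,0],[0,0,0,0,0,0]]]'
python3 - <<'E'
from h import *
d=cap('wrist','wrist6.png');e=cap('side','side6.png');print(ctrl.sense()['force'])
im=e['image'][200:300,220:360];cv2.imwrite('pics/s6c.png',cv2.cvtColor(cv2.resize(im,None,fx=5,fy=5),cv2.COLOR_RGB2BGR))
E
```

```text
time_s: 9.65
eef_pos: [561.8, -192.7, 14.9]
ee_rot: [-0.049, 0.706, -0.049, -0.705]
force: [0.1, 0.8, 1.2]
grip_width: 0.606
[0.36998042 0.88888665 0.80607009]
```

View pics/wrist6.png

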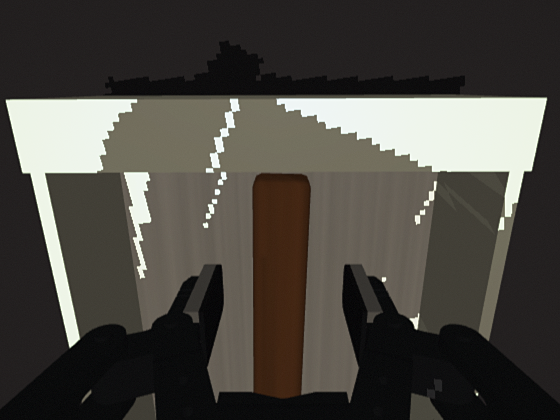

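View pics/s6c.png

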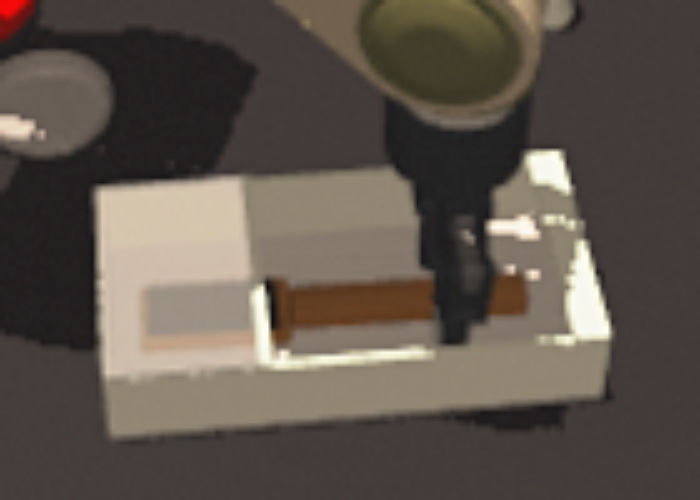

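The handle, at wrist columns 253–310, is centred between the pads (220 and 345). Closing the jaws.

```bash
python3 -m jog '[[[0,0,0,0,0,0],[0,0,0,0,0,0],[0,0,0,0,0,0],[0,0,0,0,0,0],[0,0,0,0,0,0],[0,0,0,0,0,0],[0,0,0,0,0,0],[0,0,0,0,0,0]]]' 255 60
```

```text
time_s: 10.75
eef_pos: [561.8, -192.6, 14.9]
ee_rot: [-0.049, 0.706, -0.049, -0.705]
force: [-0.8, 0.7, 5.9]
grip_width: 0.244
```

The grip holds at 20.7 mm, and the handle is 22 mm wide. Now I tilt about the head end, handle up, to 17°.

```bash
python3 -m jog '[[[-0.002,0,0,0,0,0],[-0.0065,0,-0.0005,0,0.038,0],[-0.0065,0,-0.0005,0,0.038,0],[-0.0065,0,-0.0005,0,0.038,0],[-0.0065,0,-0.0005,0,0.038,0],[-0.0065,0,-0.0005,0,0.038,0],[-0.0065,0,-0.0005,0,0.038,0],[-0.0065,0,-0.0005,0,0.036,0],[-0.0065,0,-0.0005,0,0.036,0],[0,0,0,0,0,0],[0,0,0,0,0,0]]]'
python3 - <<'E'
from h import *
e=cap('side','side7.png');s=ctrl.sense();print(s['force'],s['joints'].round(2),rot(s['ee_rot']).round(3).tolist())
im=e['image'][180:300,220:380];cv2.imwrite('pics/s7c.png',cv2.cvtColor(cv2.resize(im,None,fx=5,fy=5),cv2.COLOR_RGB2BGR))
E
```

```text
time_s: 12.12
eef_pos: [558.6, -192.1, 68.1]
ee_rot: [-0.041, 0.803, -0.056, -0.592]
force: [0.3, 0.4, -1.6]
grip_width: 0.236
[-0.09820339 -0.06391395 -0.72934801] [-0.58  0.52  1.72  0.21  0.64  0.97] [[0.292, -0.139, -0.946], [-0.041, -0.99, 0.133], [-0.955, -0.0, -0.295]]
```

View pics/s7c.png

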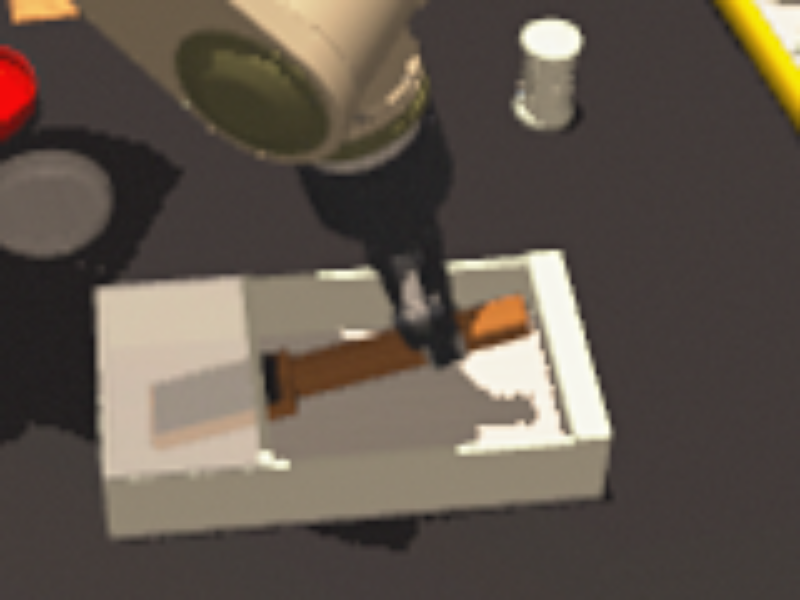

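The brush slants through the opening, handle end at about z 83 and head end at about z 18, clear of the cover edge. I draw it out along its own axis.

```bash
python3 -m jog '[[[0,0,-0.01,0,0,0],[0,0,-0.016,0,0,0],[0,0,-0.016,0,0,0],[0,0,-0.016,0,0,0],[0,0,-0.016,0,0,0],[0,0,-0.016,0,0,0],[-0.02,0,-0.008,0,0,0],[-0.03,0,-0.009,0,0,0],[-0.04,0,-0.012,0,0,0],[-0.04,0,-0.012,0,0,0],[0,0,0,0,0,0],[0,0,0,0,0,0]]]'
python3 - <<'E'
from h import *
e=cap('side','side8.png');cap('scene','scene8.png');s=ctrl.sense();print(s['force'],s['joints'].round(2),rot(s['ee_rot']).round(3).tolist())
E
```

```text
time_s: 13.68
eef_pos: [644.5, -203.9, 230.1]
ee_rot: [-0.041, 0.802, -0.056, -0.593]
force: [0.6, 0.0, -0.1]
grip_width: 0.236
[ 0.54922305 -0.09524725 -1.27556159] [-0.52  0.5   1.27  0.12  1.09  1.15] [[0.29, -0.139, -0.947], [-0.04, -0.99, 0.133], [-0.956, -0.001, -0.293]]
```

View pics/side8.png

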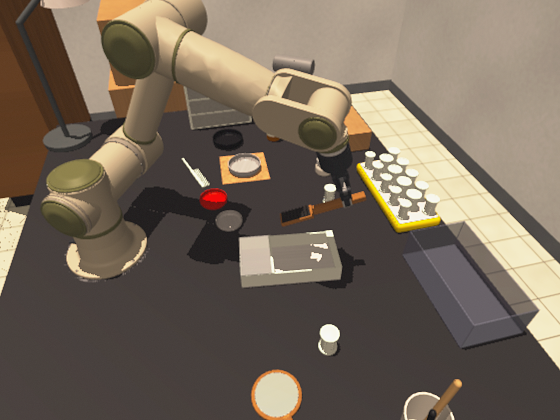

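The brush is out and clear of the case at side (325,208). I tilt it further, to about 37°, then work out the transit.

```bash
python3 -m jog '[[[0,0,0,0,0.09,0],[0,0,0,0,0.13,0],[0,0,0,0,0.13,0],[0,0,0,0,0,0],[0,0,0,0,0,0]]]'
python3 - <<'E'
from h import *
s=ctrl.sense();R=rot(s['ee_rot']);p=s['eef_pos'];b=-R[:,2]
print(p,s['joints'].round(2),R.round(3).tolist(),'tilt',np.degrees(np.arcsin(b[2])),'headend',p-170*b)
t=np.array([462.5,295.5,0])+127.5*b*[1,1,0];t[2]=222
print('target',t,'tool shift',R.T@(t-p))
E
```

```text
time_s: 14.4
eef_pos: [644.9, -204.3, 231.2]
ee_rot: [-0.031, 0.893, -0.062, -0.444]
force: [0.9, -0.5, -0.7]
grip_width: 0.236
[ 644.91404391 -204.28434497  231.21507261] [-0.58  0.38  1.57  0.44  0.64  0.86] [[0.598, -0.139, -0.789], [-0.084, -0.99, 0.11], [-0.797, -0.0, -0.604]] tilt 37.13984270421226 headend [ 510.70313441 -185.50829192  128.57545256]
target [563.15818213 281.41796021 222.        ] tool shift [ -82.14091502 -469.69548205  123.75254334]
```

```bash
python3 -m jog '[[[-0.004,-0.02,0.005,0,0,0],[-0.007,-0.039,0.0105,0,0,0],[-0.007,-0.039,0.0105,0,0,0],[-0.007,-0.039,0.0105,0,0,0],[-0.007,-0.039,0.0105,0,0,0],[-0.007,-0.039,0.0105,0,0,0],[-0.007,-0.039,0.0105,0,0,0],[-0.007,-0.039,0.0105,0,0,0],[-0.007,-0.039,0.0105,0,0,0],[-0.007,-0.039,0.0105,0,0,0],[-0.007,-0.039,0.0105,0,0,0],[0,0,0,0,0,0]]]'
python3 - <<'E'
from h import *
s=ctrl.sense();R=rot(s['ee_rot']);p=s['eef_pos'];b=-R[:,2]
print(p,s['joints'].round(2),'tilt',np.degrees(np.arcsin(b[2])),'headend',p-170*b)
t=np.array([462.5,295.5,0])+127.5*b*[1,1,0];t[2]=222
print('target',t,'tool shift',R.T@(t-p))
E
```

```text
time_s: 15.9
eef_pos: [569.4, 223.6, 223.7]
ee_rot: [-0.03, 0.894, -0.06, -0.443]
force: [0.7, -0.4, -0.3]
grip_width: 0.237
[569.4164017  223.60209747 223.70874341] [ 0.28  0.29  1.71 -0.46  0.58  2.31] tilt 37.280209488088815 headend [435.3836712  241.82669792 120.73743142]
target [563.02454788 281.83154967 222.        ] tool shift [ -7.22854285 -56.83736595  12.31692748]
```

```bash
python3 -m jog '[[[-0.0015,-0.014,0.003,0,0,0],[-0.0015,-0.014,0.003,0,0,0],[-0.0015,-0.014,0.003,0,0,0],[-0.0015,-0.010,0.002,0,0,0],[-0.001,-0.005,0.001,0,0,0],[0,0,0,0,0,0],[0,0,0,0,0,0],[0,0,0,0,0,0]]]'
python3 - <<'E'
from h import *
s=ctrl.sense();R=rot(s['ee_rot']);p=s['eef_pos'];b=-R[:,2]
print(p,s['joints'].round(2),'tilt',np.degrees(np.arcsin(b[2])),'headend',p-170*b,'head',p-127.5*b)
for n in('scene','side','wrist'):
    d=cap(n,n+'9.png')
for n,(x,y) in(('scene',(320,170)),('side',(190,110))):
    im=cv2.imread(f'pics/{n}9.png')[y:y+150,x:x+200];cv2.imwrite(f'pics/{n}9c.png',cv2.resize(im,None,fx=4,fy=4,interpolation=cv2.INTER_CUBIC))
E
```

```text
time_s: 16.9
eef_pos: [564.7, 278.3, 221.8]
ee_rot: [-0.031, 0.894, -0.063, -0.443]
force: [0.1, 0.2, -1.1]
grip_width: 0.236
[564.65279733 278.33803224 221.7649939 ] [ 0.39  0.35  1.63 -0.53  0.65  2.45] tilt 37.243222354822365 headend [430.63858256 297.18157163 118.88102399] head [464.14213625 292.47068679 144.60201647]
```

View pics/scene9c.png

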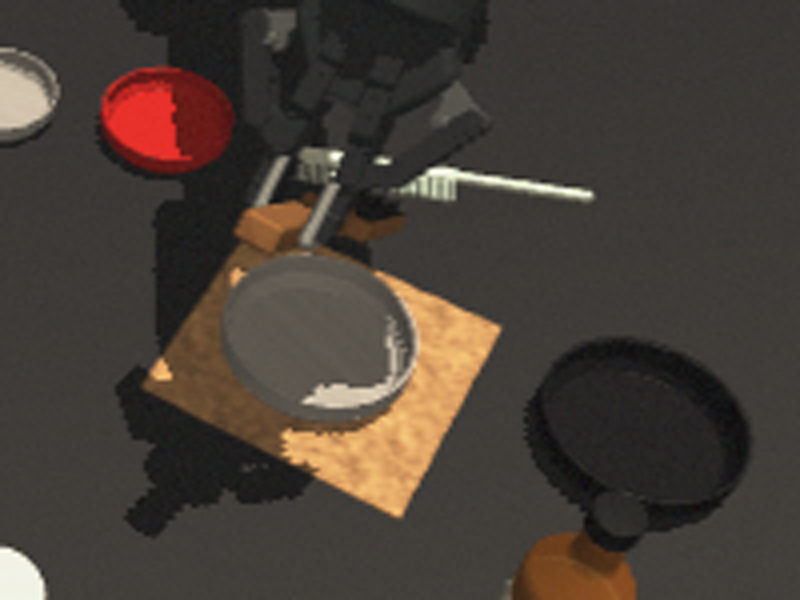

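View pics/side9c.png

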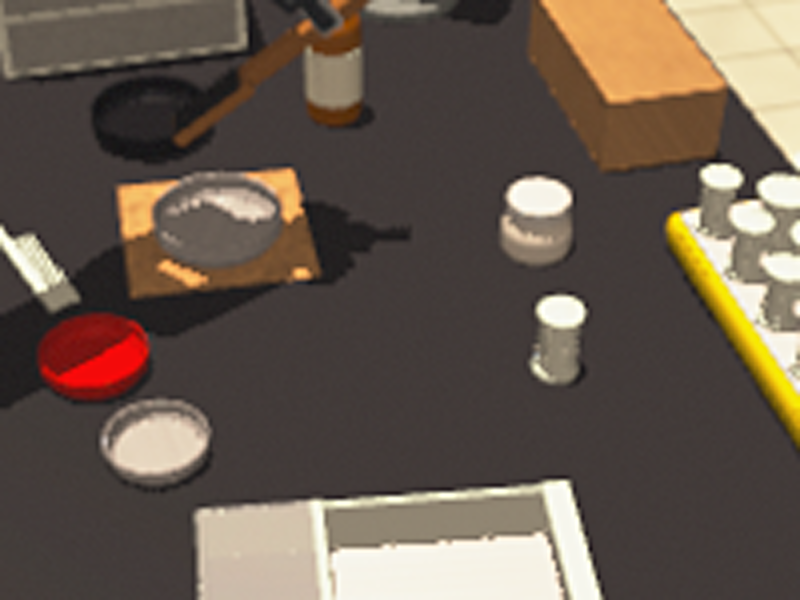

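View pics/wrist9.png

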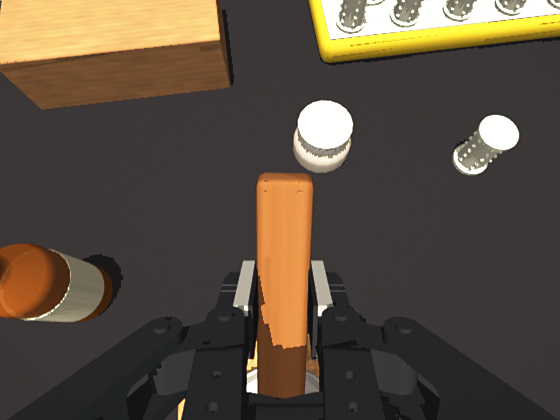

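View pics/scene9.png

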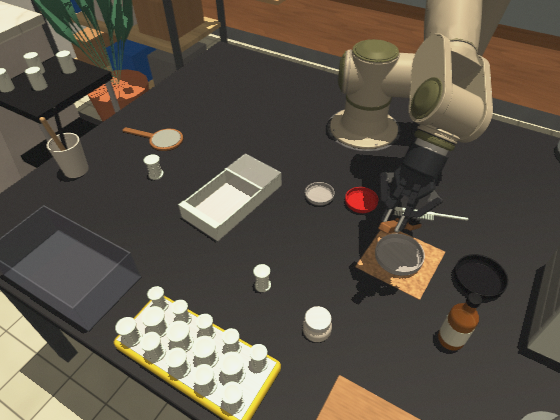

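The brush head floats over the dish with the handle sloping up. As a check, I project the predicted head end, mid-head and handle end into the pictures, and measure the dish again.

Run:
```python
from h import *
import contextlib,io
with contextlib.redirect_stdout(io.StringIO()): from m1 import dish
s=ctrl.sense();R=rot(s['ee_rot']);p=s['eef_pos'];b=-R[:,2]
for n in('side','scene','wrist'):
    d=dict(np.load(f'pics/{n}9.npz'))
    print(n,[proj(d,p+k*b).round(1).tolist() for k in(-170,-127.5,50)])
d=dict(np.load('pics/side9.npz'))
# dish rim from side view extremes (crop px -> full): left,right,far
for x,y in((153,217),(283,212),(218,174)): print(ray(d,190+x/4,110+y/4,28).round(1))
d=dict(np.load('pics/scene9.npz'))
for x,y in((222,325),(418,345),(300,254)): print(ray(d,320+x/4,170+y/4,28).round(1))
```

```text
side [[233.2, 141.8], [242.4, 134.9], [283.3, 104.3]]
scene [[412.7, 219.8], [408.2, 221.0], [384.9, 227.3]]
wrist [[281.1, 555.3], [281.1, 503.0], [280.7, 175.5]]
[404.9 295.8  28. ]
[521.1 275.3  28. ]
[474.  349.1  28. ]
[490.7 242.1  28. ]
[444.5 352.   28. ]
[411.7 263.2  28. ]
```

Predicted and seen positions agree: head end at side (233,142) against about (235,145) seen, and handle end at wrist row 175 against about 175 seen. The mid-head is within about 5 mm of the dish centre. Handing in.

Run:
```python
from h import *
s=ctrl.sense();print(s['time_s'],s['grip_width'],s['dq'].round(4));print(workorder.finish_job())
```

```text
17.05 0.23959361915483007 [ 0.0014  0.0012  0.0008 -0.0007  0.0008  0.0008]
the job is handed in; nothing more can be done
None
```

The job is done and handed in at 17 s; no verdict was reported.

I slid the dish onto the cork by pushing from inside its far wall with shut fingers. Then I gripped the brush by its handle, tilted it 17° handle end up, drew it out along its own axis and carried it over the dish.

**Last checks:**
- **Dish:** it lies at about (463, 294) mm against a pad centre of (459.5, 302). That is about 8 mm off, within the 28 mm limit. The dish fits from the two cameras spread by 5–10 mm, because the brush and shadow hide parts of the rim. One side-camera fit was poor (radius 47 mm instead of 60), so I did not use it.
- **Brush:** mid-head is at about (464, 292), roughly 2 mm sideways from the dish centre. The head end is 119 mm above the counter, about 85 mm above the dish rim. The slope is 37°, handle up, the grip was steady at about 20 mm opening, and the joints were still. Predicted and seen brush ends agreed to about 4 pixels.
- **Bystanders:** none looked disturbed in the final pictures; I judged this by eye and did not measure them.

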